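# Turn a settled bottle over onto its cap, then set it upright

## Task

The white bottle with the blue screw cap lies on its rod rest and its contents have settled. Stand it upside down on its cap in the flat white drip tray near the front edge of the worktop and let go so that it stands there by itself for a second, then turn it right way up and leave it standing upright on the raised white tray across from it. Do not shift or knock over the glassware and the measuring cup standing around, and do not drop the bottle.

Things in the scene. Friction and masses are not known exactly. Their poses are not given: they have to be found in the camera images.
- bottle: the white plastic bottle with a fixed blue cap, 83 mm long, about 0.09 kg. Origin at the centre of its base; its z axis runs along it from base to cap. Body: round, 48 mm diameter from 0 to 66 mm along z (grip there); cap: 38 mm diameter from 66 to 83 mm, flat-topped: it stands on it. Starts lying on the rest, cap to the rest's +x
- bottle_cap (a point): the centre of the flat top of the bottle's cap, 83 mm from its base
- cradle: the fixed bottle rest: grey foot 84 x 46 mm with two level steel rods (8 mm thick, 92 mm long, axes 30 mm apart and 40 mm above the worktop). Origin under its middle on the worktop, z up, x along the rods. A bottle laid lengthwise on the rods stays there, cap to either end, its axis 63.6 mm up; fingers pass down beside it. Start: base centre at rest x = -33 mm. Usable as a halfway support
- drip_tray: the flat white drip tray, fixed, 205 mm (x) x 172 mm (y), its floor 3 mm and its 3 mm wide rim 11 mm above the worktop; origin at the centre of its underside, z up. The beaker and the measuring cup stand on its +x half, the -x half is free
- riser: the raised white tray (a plastic tray turned over), fixed, 102 mm (x) x 172 mm (y), flat top 22 mm above the worktop; origin at the centre of its underside, z up, on the worktop. The glass bottle stands near its -y end, the +y end is free
- beaker: bystander: clear glass beaker standing upside down, 72 mm diameter, 99 mm high; origin at the centre of its underside, z up
- jug: bystander: bluish translucent measuring cup standing upside down, 70 mm diameter, 96 mm high; origin at the centre of its underside, z up
- glass_bottle: bystander: clear glass bottle with blue rings, 52 mm diameter, 140 mm high; origin at the centre of its underside, z up
- flask: bystander: clear conical flask on the worktop behind the rest, 84 mm diameter at the foot, 187 mm high; origin at the centre of its underside, z up
There are look-alikes about, which are no part of the job. What is meant by the riser is not black, and is the smaller of those in its own colour.

How it is judged (in metres and radians):
On the way:
1. the bottle stands upside down on its cap on the floor of the drip tray, let go and at rest (angle between bottle's own z axis and vertical above 3 rad and x of bottle_cap in the frame of drip_tray between -0.085 and 0.085 m and y of bottle_cap in the frame of drip_tray between -0.07 and 0.07 m and z of bottle_cap in the frame of drip_tray between -0.002 and 0.009 m and linear speed of bottle below 0.02 m/s and angular speed of bottle below 1 rad/s and contact force between bottle and the fingers below 0.05 N), for 0.5 s.
At the end, for the whole second after the job is handed in: the bottle stands upright (within 0.1 rad) on top of the raised tray, its base centre at least 14 mm inside the tray's edges and its base at the height of the top (17 to 28 mm above the worktop), at rest and let go, after having stood by itself on its cap in the drip tray (angle between bottle's own z axis and vertical below 0.1 rad and x of bottle in the frame of riser between -0.037 and 0.037 m and y of bottle in the frame of riser between -0.072 and 0.072 m and z of bottle in the frame of riser between 0.017 and 0.028 m and linear speed of bottle below 0.02 m/s and angular speed of bottle below 1 rad/s and contact force between bottle and the fingers below 0.05 N); the robot touches nothing.
It fails at once if the beaker is shifted by more than 20 mm or tipped (distance of beaker from where it was at the start of the episode above 0.02 m or angle between beaker's own z axis and vertical above 0.25 rad).
It fails at once if the measuring cup is shifted by more than 20 mm or tipped (distance of jug from where it was at the start of the episode above 0.02 m or angle between jug's own z axis and vertical above 0.25 rad).
It fails at once if the glass bottle is shifted by more than 20 mm or tipped (distance of glass_bottle from where it was at the start of the episode above 0.02 m or angle between glass_bottle's own z axis and vertical above 0.25 rad).
It fails at once if the flask is shifted by more than 20 mm or tipped (distance of flask from where it was at the start of the episode above 0.02 m or angle between flask's own z axis and vertical above 0.25 rad).
It fails at once if the bottle is dropped (it moves faster than 0.7 m/s with no finger touching it) (linear speed of bottle above 0.7 m/s and contact force between bottle and the fingers below 0.05 N).
It also fails if it takes over 72 s, if anything falls off the work surface, if the arm or the gripper's body presses on something with over 40 N, if the wrist force passes 120 N, or if a joint passes its speed limit or range.

## Robot

A 6-joint arm with a two-finger parallel gripper is mounted at the origin on a cart in front of the work surface, level with it; the furniture and walls round the work are solid. World frame = base frame: x ahead of the robot, y to its left, z up, the work surface at z = 0. Lengths are in mm, angles in rad, forces in N, time in s.
With the tool pointing down it reaches from about 400 to 925 mm from the base axis. Payload 12.5 kg.
Tool frame: the origin (TCP) lies where the fingers leave the gripper's body, on its centre line; the fingertips stand 78 mm ahead of it and the grasp point (between the pads) lies 59 mm ahead of it (env.nose_length is the distance from the TCP to the fingertips, in mm); z points along the fingers, y is the line along which they close (so a half turn about z gives the same grasp; the last joint's range is limited). The gripper opens to 95 mm and grips with 3 to 60 N. Pads are 20 mm wide; open, the fingers measure 119 mm over their backs; the gripper's body (75 mm by 180 mm) begins 59 mm behind the grasp point.
Start: joints at [-1.235, 0.491, 1.559, -0, 1.092, -0.106], TCP at [267.251, -564.991, 292.261] pointing down, gripper open.
Joint ranges: [-3.1, 3.1], [-0.84, 2.19], [0.05, 2.79], [-1.13, 4.28], [0.06, 2.93], [-2.69, 2.69]. Speed limits (rad/s): [2.22, 2.22, 2.79, 3.14, 3.14, 3.14].

## Interface

Orientations are given as [roll, pitch, yaw] about the fixed x, y, z axes, in that order (R = Rz(yaw) Ry(pitch) Rx(roll)).
In Python, from cell import env gives the robot as it stands. The module is installed in compiled form; this text tells all that it offers.
- The arm moves only by the tool send_rows, never from a script. Its argument "series" is text: rows parted by semicolons, each of 6 numbers parted by spaces: the shift along the tool's x, y, z as a fraction of full scale, then the turn, a rotation vector about the tool's x, y, z as a fraction of full scale. A call has 1 to 5 rows; each row shifts and turns the commanded pose from where the row before left it, along the tool's axes as they then stand; what a row does not reach is not made up. Full scale, the value 1, is 60 mm for a shift and 10 degrees for a turn. A row lasts 1/8 s, in which the tool goes at most 62.5 mm and 10.7 degrees, less where a joint would pass 70% of its speed; a pose out of reach is approached as far as the arm can. A call with a number of a shift or a turn outside -1 to 1 is refused whole. A call with a gripper value outside its range is refused whole. "fingers" is the opening, from 0 (shut) to 1 (fully open), set as the call begins (left out, the last holds). The fingers move at their own pace and stop on an object; the grip force is fixed at half the most. Time passes only in rows, so rows that do not move let the fingers close. It gives the time, the measured TCP pose, the force, the opening and the grip force at its end, in the units of the state.
- env.state(): the state, without advancing time (a new reading comes with each control period).
- env.read_camera(name): name is "scene" or "side" or "wrist"; returns a dict with "color" (480x640x3 uint8, red, green, blue), "z_map" (480x640 float32, mm along the optical axis (not along the pixel's ray), 0 where there is no reading), "fovy" (degrees; the focal length in pixels is half the picture's height over the tangent of half this angle, whatever the lens; pixels are square), "cx", "cy" (the principal point, pixels), "R" (3x3) and "t" (3): a world point X has camera coordinates R X + t. Camera axes: x right, y down, z forward; pixel columns grow to the right and rows downward; lengths in mm; the calibration is good to about 2 mm. A picture is of the moment at which its call begins.
- env.job_done(): hands the job in; it is judged then, once.
The state is a dict: "t": time; "joints": joint angles; "qvel": joint speeds; "tau": joint torques, N m; "eef_pos": TCP position; "tcp_rot": TCP orientation; "ft_force": force on the tool from outside, world axes, zero at the start; "moment": the same for the moment, N m; "opening": opening from 0.0 (shut) to 1.0 (fully open); "grip_force": force on a finger pad.
Only numpy, scipy, OpenCV 4.12 (cv2) and the standard library are available. Lean on these libraries where they do the work, as an engineer would, in place of code of your own. Each camera call takes 0.05 s, during which the arm holds its last target. There are 200 camera calls.

## Working session

There is one attempt and no reset: what is moved stays moved. The work goes in short steps, Python scripts to look and compute and a tool call to move; the robot and the scene stay as the last step left them, time stands still between calls to the robot, and variables do not carry over. Pictures are saved under pics/ and viewed, at most 11 in all, crops included, and the job is handed in when it is done.

Besides the shell and the picture viewer there is one more tool, called by a JSON object that holds its "name" and its "arguments". send_rows: Moves the arm, as the interface text tells. Shift numbers are shares of 60 mm and turn numbers shares of 10 degrees, none past 1 either way. Its arguments: {"type":"object","properties":{"series":{"type":"string"},"fingers":{"type":"number"}},"required":["series"]}

```bash
mkdir -p pics; cat > h.py <<'E'
import numpy as np, cv2
from cell import env
def save(n,f):
    c=env.read_camera(n); cv2.imwrite(f,c["color"][:,:,::-1]); np.savez(f[:-4]+'.npz',**c); return c
def pt(c,u,v,r=1):
    z=c["z_map"][v-r:v+r+1,u-r:u+r+1]; z=np.median(z[z>0]) if (z>0).any() else np.nan
    f=240/np.tan(np.radians(float(c["fovy"]))/2)
    X=np.array([(u-c["cx"])/f*z,(v-c["cy"])/f*z,z]); return (c["R"].T@(X-c["t"])).round(1)
E
python3 - <<'E'
from h import *
a=save("scene","pics/s0.png");b=save("side","pics/d0.png")
print(env.state())
E
```

```text
{'t': 0.1, 'joints': array([-1.23463293e+00,  4.91467988e-01,  1.55939779e+00, -1.50704623e-05,
        1.09173066e+00, -1.05621109e-01]), 'qvel': array([-0.001322  , -0.00053919, -0.00058428,  0.00097622, -0.00126033,
        0.00102125]), 'tau': array([ 3.18553924e-03, -6.13623333e+01, -2.58604252e+01,  6.94188173e-02,
        4.70467249e-02, -8.26628639e-05]), 'eef_pos': array([ 267.17697223, -564.84748173,  291.73639909]), 'tcp_rot': array([-3.14059306e+00, -9.25309939e-05,  4.41791411e-01]), 'ft_force': array([0.31149839, 0.07255491, 0.68848972]), 'moment': array([-0.01033801, -0.03200701, -0.04501883]), 'grip_force': 0.0, 'opening': 0.9984342307866693}
```

View pics/s0.png

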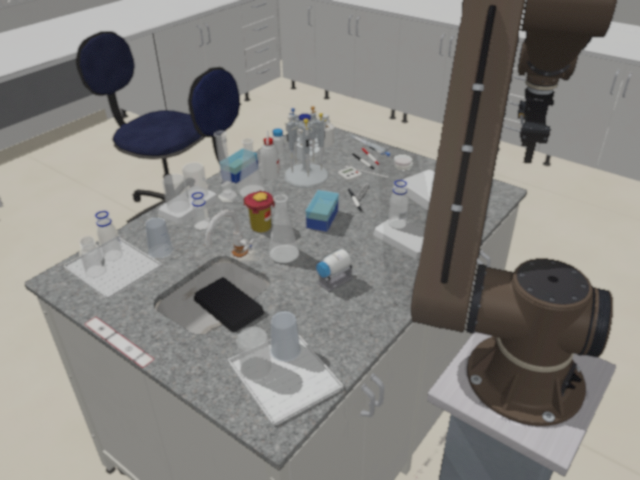

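View pics/d0.png

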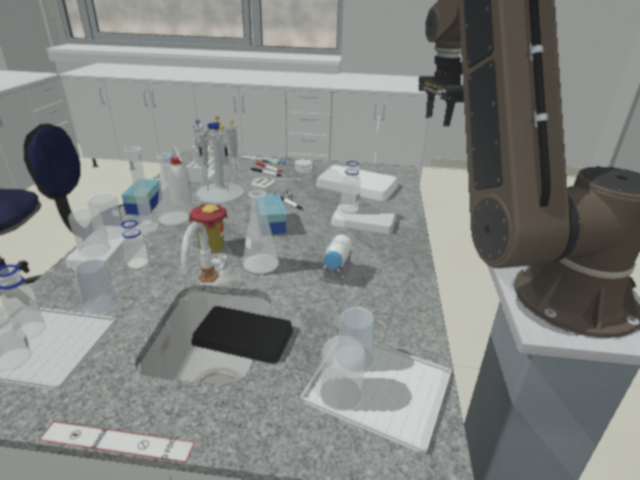

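The scene view shows the bottle on its rest at (335,265) and the flask at (284,230). The drip tray is at (285,378), with beaker and cup at (253,352) and (284,337).

Riser candidates:
- The small white block with the glass bottle, at side (363,218).
- A larger white tray behind it, at side (357,182).
- The black tray in the sink, at side (243,333).
- White trays on the left, at side (45,345) and (100,240).

I choose the small one at (363,218). Next I check it in a crop.

```bash
python3 - <<'E'
from h import *
a=np.load("pics/s0.npz");b=np.load("pics/d0.npz")
i=cv2.imread("pics/d0.png"); 
A=cv2.resize(i[150:290,230:430],(800,560),interpolation=cv2.INTER_CUBIC); cv2.imwrite("pics/c1.png",A)
print("base",[pt(b,u,v) for u,v in[(360,222),(385,222),(337,220),(357,182),(338,245),(334,259),(343,240),(420,390),(400,430),(382,410),(440,380),(330,390)]])
print("sc",[pt(a,u,v) for u,v in[(335,262),(345,262),(327,266),(285,385),(310,375),(280,405),(385,235),(410,245)]])
# height maps: cloud cluster extents
def cloud(c):
    v,u=np.mgrid[0:480,0:640]; z=c["z_map"]; f=240/np.tan(np.radians(float(c["fovy"]))/2)
    P=np.stack([(u-c["cx"])/f*z,(v-c["cy"])/f*z,z],-1); return (P-c["t"])@c["R"]
for n,c in(("s",a),("d",b)):
    P=cloud(c); np.save(n+"_P.npy",P)
    w=(c["color"].min(-1)>150)
    # riser top
    m=(abs(P[...,2]-22)<5)&(P[...,0]>250)&(P[...,0]<900)&(P[...,1]<0)&w
    q=P[m]; print(n,"riser",len(q)); 
    if len(q)>20: print(cv2.minAreaRect(q[:,:2].astype(np.float32)),np.percentile(q,[1,50,99],axis=0).round())
    col=c["color"].astype(int)
    mm=(col[...,2]-col[...,0]>50)&(abs(P[...,2]-60)<35)&(P[...,0]>300)&(P[...,0]<700)&(abs(P[...,1])<400)
    print("blue",mm.sum(),np.percentile(P[mm],[5,50,95],axis=0).round() if mm.any() else 0)
E
```

```text
base [array([ 476.5, -236.3,   20.1]), array([ 409.4, -242.2,   22.9]), array([ 539.5, -243.5,   17. ]), array([ 493.3, -285.3,  115.2]), array([519.5,   3.2,  86.6]), array([524.6,  36.1,  70.8]), array([510.2, -20. ,  86.6]), array([354.1, 306.3,   3. ]), array([389.9, 387.5,   2.8]), array([416.8, 355. ,   2.9]), array([318.4, 279.1,   2.3]), array([500. , 362.7,  43.8])]
sc [array([507.8,   5.3,  79.6]), array([494.6, -19.6,  69.9]), array([517.4,  25.8,  75.5]), array([4.030e+02, 3.285e+02, 2.000e-01]), array([376.8, 275. ,   0.6]), array([376.6, 375.6,   1.7]), array([ 510.9, -237.7,   18.9]), array([ 430.5, -239.7,   18.6])]
s riser 943
((685.89697265625, -402.5775146484375), (428.155029296875, 691.4075927734375), 34.48209762573242) [[ 402. -672.   17.]
 [ 516. -272.   21.]
 [ 891.   -7.   27.]]
blue 169 [[ 510. -168.   28.]
 [ 526.   34.   67.]
 [ 691.   40.   80.]]
d riser 1071
((627.7049560546875, -1633.671875), (3267.080078125, 527.005615234375), 89.61065673828125) [[  383. -3161.    17.]
 [  482.  -276.    22.]
 [  896.    -7.    27.]]
blue 310 [[ 515. -220.   30.]
 [ 534.   34.   63.]
 [ 696.   39.   81.]]
```

View pics/c1.png

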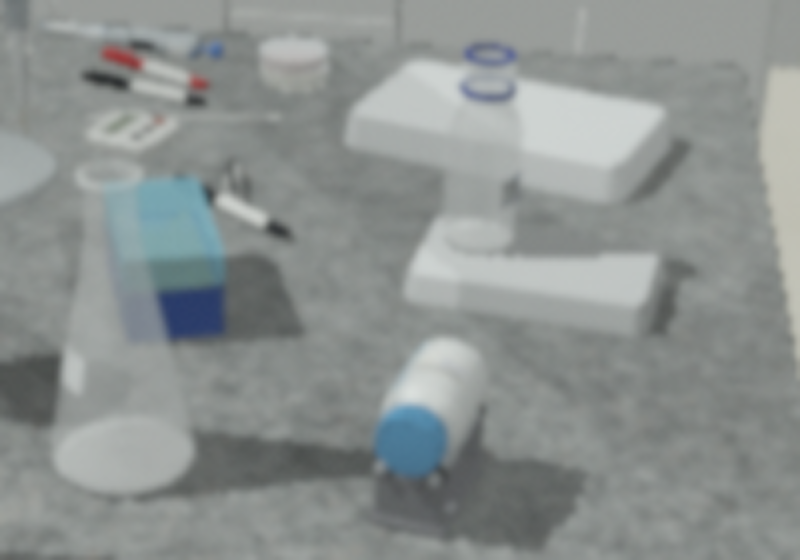

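The crop confirms the choice: the small near block (crop (530,280)) carries the glass bottle at its left end and is free at its right end. The bottle's cap points at the side camera, at (411,440). Now I fit the objects.

```bash
python3 - <<'E'
from h import *
c=np.load("pics/d0.npz"); D=np.load("d_P.npy"); S=np.load("s_P.npy"); cs=np.load("pics/s0.npz")
def sel(P,x0,x1,y0,y1,z0,z1): return (P[...,0]>x0)&(P[...,0]<x1)&(P[...,1]>y0)&(P[...,1]<y1)&(P[...,2]>z0)&(P[...,2]<z1)
for n,P,cc in(("d",D,c),("s",S,cs)):
    w=cc["color"].min(-1)>150
    q=P[sel(P,340,620,-290,-170,17,27)&w]; 
    if len(q)>5:
        print(n,"riser",len(q),cv2.minAreaRect(q[:,:2].astype(np.float32)),q[:,2].mean(), "xmin pt",q[q[:,0].argmin()],"xmax",q[q[:,0].argmax()],"ymin",q[q[:,1].argmin()],"ymax",q[q[:,1].argmax()])
    q=P[sel(P,440,600,-80,90,74,95)]; m=q.mean(0); u,s,v=np.linalg.svd((q-m)[:,:2],full_matrices=False); t=(q-m)[:,:2]@v[0]
    print(n,"bottle top",len(q),m,v[0],t.min(),t.max(),q[:,2].max())
    q=P[sel(P,440,600,-80,90,36,95)]; print("all bottle ext",np.percentile(q,[1,50,99],axis=0).round(1))
    q=P[sel(P,200,620,150,520,2,14)&w]; print(n,"tray",len(q),cv2.minAreaRect(q[:,:2].astype(np.float32)))
    q=P[sel(P,200,620,150,520,8,14)&w]; print(n,"rim",len(q),cv2.minAreaRect(q[:,:2].astype(np.float32)))
    for nm,b in (("tall sink side",(380,640,200,480,60,98)),("flask",(560,760,-80,120,30,160)),("gb",(430,650,-330,-180,40,140))):
        q=P[sel(P,*b)]; print(n,nm,len(q),np.percentile(q,[2,50,98],axis=0).round() if len(q) else 0)
print([pt(c,u,v,0) for u,v in ((453,376),(408,442),(304,394),(330,355))])
E
```

```text
d riser 635 ((469.60272216796875, -262.96380615234375), (69.0081787109375, 165.3588104248047), 83.95247650146484) 21.568537714755333 xmin pt [ 383.7483413  -288.56534657   19.57159904] xmax [ 554.10108218 -250.16251273   21.58903881] ymin [ 417.31756916 -289.81105873   22.35380276] ymax [ 406.82675519 -221.61596224   21.97693253]
d bottle top 392 [5.19513984e+02 2.07303684e-01 8.17604469e+01] [0.28155703 0.9595445 ] -44.119551197477115 40.12467388851554 88.99662494142278
all bottle ext [[492.7 -41.9  38.2]
 [519.4  15.2  75.3]
 [547.   39.7  87.8]]
d tray 4475 ((427.60589599609375, 334.9526672363281), (268.01458740234375, 215.89224243164062), 55.38864517211914)
d rim 691 ((423.77740478515625, 307.48760986328125), (174.6485137939453, 205.0415802001953), 70.7959976196289)
d tall sink side 1454 [[441. 241.  61.]
 [475. 350.  84.]
 [516. 367.  98.]]
d flask 1370 [[666. -20.  32.]
 [694.   2.  81.]
 [728.  19. 155.]]
d gb 623 [[ 486. -299.   41.]
 [ 510. -281.   90.]
 [ 534. -273.  138.]]
s riser 551 ((473.06219482421875, -261.2844543457031), (67.56266784667969, 158.7455596923828), 83.480
[... 310 characters left out ...]
] -42.440457329027915 45.16449657799833 89.28968008059111
all bottle ext [[491.2 -43.4  37.8]
 [511.    6.6  71.9]
 [544.1  40.8  87.7]]
s tray 1505 ((423.28387451171875, 307.43096923828125), (177.2488555908203, 211.56414794921875), 71.17088317871094)
s rim 237 ((422.1305847167969, 310.5775146484375), (173.30995178222656, 207.87274169921875), 70.4804916381836)
s tall sink side 1057 [[438. 234.  62.]
 [459. 281.  87.]
 [501. 368.  98.]]
s flask 927 [[665. -31.  32.]
 [685.   0.  82.]
 [719.  20. 155.]]
s gb 556 [[ 484. -307.   42.]
 [ 500. -281.   92.]
 [ 529. -271.  137.]]
[array([293.4, 261.6,  -3.1]), array([380.2, 412.1,  10.8]), array([542.6, 345.5,   7.7]), array([503.6, 347.3, 101.6])]
```

{"name": "send_rows", "arguments": {"series": ".77 -.665 0 0 0 0;.77 -.665 0 0 0 0;.77 -.665 0 0 0 0;.77 -.665 0 0 0 0;.77 -.665 0 0 0 0", "fingers": 1}}

```text
t: 0.72
eef_pos: [391.2, -284.0, 292.2]
tcp_rot: [-3.142, -0.0, 0.441]
ft_force: [1.3, -1.0, 0.1]
opening: 1.001
grip_force: 0.0
```

{"name": "send_rows", "arguments": {"series": ".77 -.665 0 0 0 0;.77 -.665 0 0 0 0;.77 -.665 0 0 0 0;.77 -.665 0 0 0 0;.77 -.665 0 0 0 0"}}

```text
t: 1.35
eef_pos: [514.8, -4.8, 292.2]
tcp_rot: [3.141, 0.0, 0.442]
ft_force: [1.1, -0.4, 0.8]
opening: 1.002
grip_force: 0.0
```

{"name": "send_rows", "arguments": {"series": "0 0 0 0 0 -.96;0 0 0 0 0 -.96;0 0 0 0 0 -.96;0 0 0 0 0 -.96;0 0 0 0 0 -.96"}}

```text
t: 1.98
eef_pos: [514.2, -6.7, 292.0]
tcp_rot: [-3.141, 0.0, 1.285]
ft_force: [0.2, 0.1, -0.1]
opening: 1.002
grip_force: 0.0
```

```bash
python3 - <<'E'
from h import *
s=env.state(); print(s["t"],s["joints"].round(3),s["eef_pos"].round(1),s["tcp_rot"].round(3))
c=save("wrist","pics/w0.png"); print(c["R"].round(2),c["t"].round(0),c["fovy"])
E
```

```text
1.975 [-0.142  0.335  1.827 -0.     0.981  0.144] [514.2  -6.7 292. ] [-3.141  0.     1.285]
[[ 0.96 -0.28 -0.  ]
 [-0.27 -0.93  0.24]
 [-0.07 -0.23 -0.97]] [-495.  107.  422.] 58.414915582347085
```

View pics/w0.png

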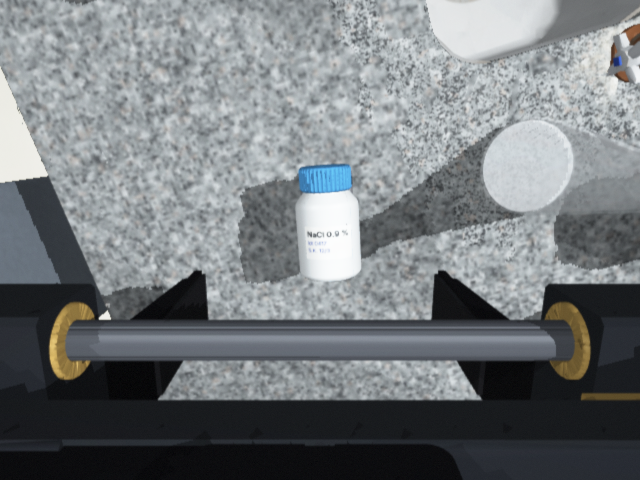

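The wrist view shows the bottle at (328,225), with its cap up in the image at (326,178) and its base edge at (330,278). It is almost aligned with the tool x axis. I fit its axis from this view and also list the joint data.

```bash
python3 - <<'E'
from h import *
c=np.load("pics/w0.npz")
v,u=np.mgrid[0:480,0:640]; z=c["z_map"]; f=240/np.tan(np.radians(float(c["fovy"]))/2)
P=(np.stack([(u-c["cx"])/f*z,(v-c["cy"])/f*z,z],-1)-c["t"])@c["R"]
m=(P[...,2]>70)&(P[...,2]<95)&(u>280)&(u<380)&(v>150)&(v<300)
q=P[m];k=q.mean(0);V=np.linalg.svd((q-k)[:,:2],full_matrices=False)[2][0];V*=np.sign(V[1]);t=(q-k)[:,:2]@V
print(len(q),k,V,np.degrees(np.arctan2(V[1],V[0])),t.min(),t.max(),q[:,2].max())
rgb=c["color"].astype(int); b=m&(rgb[...,2]-rgb[...,0]>60); tb=(P[b]-k)[:,:2]@V; print("cap",np.percentile(tb,[1,99]),"base at",k[:2]+V*t.min(),"captop",k[:2]+V*t.max())
# flask foot, bottle rows both sides
for y0 in(-30,-10,10): 
    g=q[abs((q-k)[:,:2]@V-y0)<4]; n=np.array([-V[1],V[0]]); s=(g-k)[:,:2]@n; print(y0,s.min(),s.max(),g[:,2].max())
E
```

```text
6400 [520.0037867   -5.80113942  81.67436448] [0.21860434 0.97581358] 77.37292734668162 -41.2738332780327 41.68394706737215 89.08158197784806
cap [24.49027628 41.53423283] base at [510.98114743 -46.07670638] captop [529.11607862  34.87462215]
-30 -22.908631797324436 22.892058161202492 89.08158197784806
-10 -22.374675414674634 22.830937249084293 88.65755265038331
10 -22.53483291686609 22.985809776126136 88.16410879703078
```

{"name": "send_rows", "arguments": {"series": "0 0 0 0 0 -.38;0 0 0 0 -1 0;0 0 0 0 -1 0;0 0 0 0 -1 0"}}

```text
t: 2.52
eef_pos: [514.4, -6.8, 292.6]
tcp_rot: [3.138, 0.529, 1.342]
ft_force: [0.4, -0.9, -0.3]
opening: 0.998
grip_force: 0.0
```

```bash
python3 - <<'E'
from h import *
s=env.state(); print(s["t"],s["joints"].round(4),s["eef_pos"].round(1),s["tcp_rot"].round(3))
E
```

```text
2.525 [ 0.0428  0.4055  1.7911 -0.5603  1.161   0.5556] [514.4  -6.8 292.6] [3.138 0.529 1.342]
```

{"name": "send_rows", "arguments": {"series": "0 0 0 0 -1 0;0 0 0 0 -1 0;0 0 0 0 -1 0;0 0 0 0 0 0"}}

```text
t: 3.02
eef_pos: [514.3, -6.0, 290.7]
tcp_rot: [-3.139, 1.047, 1.349]
ft_force: [0.1, -0.1, -0.3]
opening: 1.0
grip_force: 0.0
```

```bash
python3 - <<'E'
from h import *
s=env.state(); print(s["t"],s["joints"].round(4),s["eef_pos"].round(1),s["tcp_rot"].round(3))
E
```

```text
3.025 [ 0.1637  0.5375  1.7881 -0.9368  1.4674  0.8248] [514.3  -6.  290.7] [-3.139  1.047  1.349]
```

```bash
cat > kin.py <<'E'
import numpy as np
from scipy.spatial.transform import Rotation as Ro
from scipy.optimize import least_squares
Q=np.array([[-1.2346,.4915,1.5594,0,1.0917,-.1056],[-.142,.335,1.827,0,.981,.144],[.0428,.4055,1.7911,-.5603,1.161,.5556],[.1637,.5375,1.7881,-.9368,1.4674,.8248]])
T=np.array([[267.2,-564.9,292],[514.2,-6.7,292],[514.4,-6.8,292.6],[514.3,-6,290.7]])
E=np.array([[-3.1406,0,.4418],[-3.141,0,1.285],[3.138,.529,1.342],[-3.139,1.047,1.349]])
rz=lambda a:Ro.from_euler('z',a).as_matrix(); ry=lambda a:Ro.from_euler('y',a).as_matrix()
LO=np.array([-3.1,-.84,.05,-1.13,.06,-2.69]);HI=np.array([3.1,2.19,2.79,4.28,2.93,2.69])
C=rz(np.pi/2)
def fk(q,p):
    a1,lat,H,L2,e,L3,d=p
    A=ry(q[1]+q[2]); R=rz(q[0])@A@rz(q[3])@ry(q[4])@rz(q[5])@C
    b=rz(q[0])@(np.array([a1,lat,H])+ry(q[1])@[0,0,L2]+A@[e,0,L3])
    return b+R@[0,0,d],R,b
def fit():
    return least_squares(lambda p:np.r_[np.concatenate([fk(q,p)[0]-t for q,t in zip(Q,T)]),(p-[0,66,200,500,0,500,250])*.003],[0,66,200,500,0,500,250])
P=fit().x
def ik(t,R,q0):
    g=lambda q:np.r_[(fk(q,P)[0]-t)/50,(R.T@fk(q,P)[1]-np.eye(3)).ravel()]
    s=least_squares(g,np.clip(q0,LO+.01,HI-.01),bounds=(LO,HI)); return s.x,np.linalg.norm(s.fun)
E
python3 - <<'E'
from kin import *
print(P.round(1)); 
for q,t,e in zip(Q,T,E): p,R,b=fk(q,P); print((p-t).round(1),Ro.from_matrix(R.T@Ro.from_euler('xyz',e).as_matrix()).as_rotvec().round(2),b.round(0))
D=np.load("d_P.npy");S=np.load("s_P.npy")
for n,X in(("d",D),("s",S)):
  q=X[(X[...,0]>400)&(X[...,0]<600)&(X[...,1]>180)&(X[...,1]<460)&(X[...,2]>20)&(X[...,2]<105)]
  H,_,_=np.histogram2d(q[:,0],q[:,1],[range(420,541,15),range(210,421,15)]); print(n,H.astype(int))
E
```

```text
[ -1.1  66.  197.2 586.7  42.5 412.1 194.4]
[0.1 0.  0. ] [-0. -0. -0.] [ 267. -565.  486.]
[-0.1 -0.1 -0.1] [-0.  0. -0.] [514.  -7. 486.]
[0.1 0.1 0.1] [-0.  0. -0.] [536.  89. 460.]
[-0. -0. -0.] [-0.  0. -0.] [552. 158. 388.]
d [[  0   0   0   0   0   0   0   0   0   0   0   0   0   0]
 [  0   9  41 161 111   0   0   0   0   0   0   0   0   0]
 [  0  42  54  53 171   0   6  45 115 303  20   0   0   0]
 [  0  43  52  54 123   0  39  67  74  85 390   0   0   0]
 [  0  16  49  97  62   0  54  66  75  73 409   0   0   0]
 [  0   0   3   8   0   0  25  66  73 195 237   0   0   0]
 [  0   0   0   0   0   0   0  16  69 134   0   0   0   0]
 [  0   0   0   0   0   0   0   0   0   0   0   0   0   0]]
s [[  0   0   5   5   0   0   0   0   0   0   0   0   0   0]
 [  0  23 120 190 111   0   0   2  18   1   0   0   0   0]
 [  0  27  31  36 187   2  13 111 158 237  39   0   0   0]
 [  0  27  31  30 129   5  22  33  40  41 188   0   0   0]
 [  0  13  26  22  32   0  27  34  37  35 131   0   0   0]
 [  0   0   0   0   0   0  15  32  38  34  40   0   0   0]
 [  0   0   0   0   0   0   0  10  10   6   0   0   0   0]
 [  0   0   0   0   0   0   0   0   0   0   0   0   0   0]]
```

```bash
cat > plan.py <<'E'
from kin import *
def Rt(d,cap,a,s):   # tool rot from tool dir d and cap dir; cap = s*sin a*x + cos a*z
    x=s*(cap-np.cos(a)*d)/np.sin(a); return np.c_[x,np.cross(d,x),d]
def pose(G,cap,h,a,s):
    # cap unit vector; approach angle a from cap, rotated toward horizontal/down direction h
    cap=np.array(cap,float); n=np.array(h,float); n-=n@cap*cap; n/=np.linalg.norm(n)
    d=np.cos(a)*cap+np.sin(a)*n; R=Rt(d,cap,a,s); return np.array(G)-59*d,R
SE=[np.array(x) for x in([0,.5,1.7,-.7,1.3,.6],[0,.5,1.7,.7,1.3,-.6],[0.5,.5,1.7,1.5,1.3,.6],[.5,.5,1.7,1.5,1.3,-1.5],[-.5,.5,1.7,1.5,1.3,1.8],[.5,.3,1.9,3,1.2,0],[-.5,.5,1.7,-.7,1.3,-2])]
def solve(t,R,seeds=SE):
    o=[ik(t,R,q) for q in seeds]; o=[q for q,e in o if e<1e-3]
    return max(o,key=lambda q:min(np.min(q-LO),np.min(HI-q))) if o else None
E
python3 - <<'E'
from plan import *
r=np.radians; A=r(60)
def show(n,t,R):
    q=solve(t,R)
    if q is not None: print(n,q.round(2),'marg',min(np.min(q-LO),np.min(HI-q)).round(2),'tcp',t.round(0),'wc',fk(q,P)[2].round(0))
c0=np.array([np.cos(r(77.4)),np.sin(r(77.4)),0])
base=np.array([511,-46.]);
for cs in(1,-1):
  for a in(60,120):
    for s in(1,-1):
      G=np.r_[base+36*c0[:2] if cs==1 else base+47*c0[:2],63.6]
      show(('rest',cs,a,s),*pose(G,cs*c0,[0,0,-1],r(a),s))
for nm,G,cap,a in(('tray',[374,330,51],[0,0,-1],60),('riser',[417,-264,59],[0,0,1],120)):
  for s in(1,-1):
    for h in range(0,360,30): show((nm,s,h),*pose(G,cap,[np.cos(r(h)),np.sin(r(h)),0],r(a),s))
E
```

```text
('rest', 1, 60, 1) [-0.4   0.64  2.01  0.8   0.76 -0.84] marg 0.7 tcp [512. -40. 115.] wc [ 491. -135.  283.]
('rest', 1, 60, -1) [-0.4   0.64  2.01  0.8   0.76  2.3 ] marg 0.39 tcp [512. -40. 115.] wc [ 491. -135.  283.]
('rest', 1, 120, 1) [ 0.08  0.68  1.89 -0.68  0.86  0.83] marg 0.45 tcp [525.  18. 115.] wc [546. 113. 283.]
('rest', 1, 120, -1) [ 0.08  0.68  1.89 -0.68  0.86 -2.31] marg 0.38 tcp [525.  18. 115.] wc [546. 113. 283.]
('rest', -1, 60, 1) [ 0.1   0.68  1.88 -0.66  0.88 -2.31] marg 0.38 tcp [528.  29. 115.] wc [549. 124. 283.]
('rest', -1, 60, -1) [ 0.1   0.68  1.88 -0.66  0.88  0.83] marg 0.47 tcp [528.  29. 115.] wc [549. 124. 283.]
('rest', -1, 120, 1) [-0.38  0.64  2.01  0.81  0.75  2.31] marg 0.38 tcp [515. -29. 115.] wc [ 494. -124.  283.]
('rest', -1, 120, -1) [-0.38  0.64  2.01  0.81  0.75 -0.83] marg 0.69 tcp [515. -29. 115.] wc [ 494. -124.  283.]
('tray', 1, 0) [0.95 0.85 2.39 4.05 1.1  1.66] marg 0.23 tcp [323. 330.  80.] wc [155. 330. 178.]
('tray', 1, 30) [0.64 0.94 2.58 3.25 1.43 1.62] marg 0.21 tcp [330. 304.  80.] wc [184. 220. 178.]
('tray', 1, 60) 
[... 3622 characters left out ...]
[ 417. -483.  186.]
('riser', -1, 120) [-0.81  0.95  1.54  0.21  1.68  1.72] marg 0.97 tcp [ 443. -308.   88.] wc [ 527. -454.  186.]
('riser', -1, 150) [-0.64  0.97  1.49 -0.11  1.73  1.49] marg 1.02 tcp [ 461. -290.   88.] wc [ 607. -374.  186.]
('riser', -1, 180) [-0.49  0.94  1.56 -0.42  1.63  1.29] marg 0.71 tcp [ 468. -264.   88.] wc [ 636. -264.  186.]
('riser', -1, 210) [-0.35  0.89  1.73 -0.74  1.41  1.18] marg 0.39 tcp [ 461. -238.   88.] wc [ 607. -154.  186.]
('riser', -1, 300) [-0.45  0.87  2.51  3.68  1.25  1.71] marg 0.28 tcp [ 391. -220.   88.] wc [307. -74. 186.]
('riser', -1, 330) [-0.84  0.93  2.62  2.87  1.44  1.44] marg 0.17 tcp [ 373. -238.   88.] wc [ 227. -154.  186.]
```

{"name": "send_rows", "arguments": {"series": "0 0 0 0 1 0;0 0 0 0 1 0;0 0 0 0 1 0;0 0 0 0 1 0;0 0 0 0 1 0"}}

```text
t: 3.65
eef_pos: [514.9, -6.9, 293.8]
tcp_rot: [3.135, 0.166, 1.343]
ft_force: [-0.6, 0.4, 0.5]
opening: 1.0
grip_force: 0.0
```

{"name": "send_rows", "arguments": {"series": "0 0 0 0 1 0;0 0 0 0 1 0;0 0 0 0 1 0;0 0 0 0 1 0;0 0 0 0 0 0"}}

```text
t: 4.28
eef_pos: [514.5, -8.6, 292.6]
tcp_rot: [3.139, -0.523, 1.341]
ft_force: [1.0, 0.1, 0.5]
opening: 1.002
grip_force: 0.0
```

```bash
cat >> plan.py <<'E'
r=np.radians
c0=np.array([np.cos(r(77.4)),np.sin(r(77.4)),0]); B0=np.array([511,-46.])
POSES=dict(A=pose(np.r_[B0+36*c0[:2],63.6],c0,[0,0,-1],r(60),1),
 A2=pose(np.r_[B0+36*c0[:2],63.6],c0,[0,0,-1],r(120),1),
 T=pose([374,330,51],[0,0,-1],[np.cos(r(285)),np.sin(r(285)),0],r(60),1),
 R=pose([417,-264,59],[0,0,1],[.5,.866,0],r(120),1))
def go(name,back=0,up=0,t0=None,R0=None):
    from cell import env
    if t0 is None:
        s=env.state(); t0=s["eef_pos"];R0=Ro.from_euler('xyz',s["tcp_rot"]).as_matrix()
    t,R=POSES[name]; t=t-back*R[:,2]+[0,0,up]
    w=Ro.from_matrix(R0.T@R).as_rotvec(degrees=True)/10
    print(name,'shift before turn',(R0.T@(t-t0)/60).round(3),'turn',w.round(3),'shift after turn',(R.T@(t-t0)/60).round(3),'world',(t-t0).round(1))
    return t,R
E
python3 - <<'E'
from plan import *
from cell import env
s=env.state();print(s["eef_pos"],s["joints"].round(3))
t,R=go('A',90); go('A',0)
E
```

```text
[514.54248222  -8.57652134 292.59997032] [-0.338  0.35   1.885  0.608  1.055 -0.454]
A shift before turn [-1.926  0.088  0.813] turn [ 0.042  0.002 -0.047] shift after turn [-1.927  0.078  0.811] world [ -11.9  -75.  -100. ]
A shift before turn [-1.925  0.077  2.313] turn [ 0.042  0.002 -0.047] shift after turn [-1.927  0.078  2.311] world [  -2.1  -31.1 -177.9]
```

{"name": "send_rows", "arguments": {"series": "-.65 .03 .27 .04 0 -.05;-.64 .03 .27 0 0 0;-.64 .02 .27 0 0 0;0 0 0 0 0 0"}}

```text
t: 4.78
eef_pos: [502.4, -82.9, 191.2]
tcp_rot: [-3.137, -0.521, 1.353]
ft_force: [0.7, 0.7, 0.2]
opening: 1.0
grip_force: 0.0
```

```bash
python3 - <<'E'
from plan import *
from h import *
go('A',0)
c=save("wrist","pics/w1.png")
v,u=np.mgrid[0:480,0:640]; z=c["z_map"]; f=240/np.tan(np.radians(float(c["fovy"]))/2)
X=(np.stack([(u-c["cx"])/f*z,(v-c["cy"])/f*z,z],-1)-c["t"])@c["R"]
m=(X[...,2]>70)&(X[...,2]<95)&(abs(X[...,0]-520)<50)&(abs(X[...,1])<70)
q=X[m];k=q.mean(0);V=np.linalg.svd((q-k)[:,:2],full_matrices=False)[2][0];V*=np.sign(V[1]);t=(q-k)[:,:2]@V
n=np.array([-V[1],V[0]]);s=(q-k)[:,:2]@n
print(len(q),np.degrees(np.arctan2(V[1],V[0])),"base",k[:2]+V*t.min()+n*(s.min()+s.max())/2,"cap",k[:2]+V*t.max(),q[:,2].max())
E
```

```text
A shift before turn [0.008 0.013 1.474] turn [-0.029  0.018  0.008] shift after turn [0.004 0.006 1.474] world [ 10.   43.3 -76.5]
10835 77.16335305930987 base [510.78250301 -46.26020257] cap [529.35036508  35.24905517] 88.91228354796658
```

View pics/w1.png

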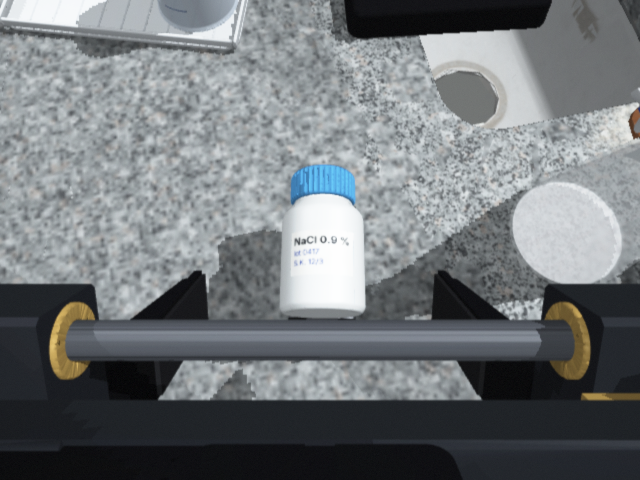

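The bottle is centred between the fingers, with its cap at (323,183) and base at (322,312). The fit repeats within 1 mm, so I descend and grip.

{"name": "send_rows", "arguments": {"series": "0 0 .5 0 0 0;0 0 .5 0 0 0;0 0 .3 0 0 0;0 0 .17 0 0 0;0 0 0 0 0 0"}}

```text
t: 5.45
eef_pos: [511.9, -38.6, 116.1]
tcp_rot: [-3.14, -0.523, 1.357]
ft_force: [-0.7, 0.8, 0.1]
opening: 1.002
grip_force: 0.0
```

{"name": "send_rows", "arguments": {"series": "0 0 0 0 0 0;0 0 0 0 0 0;0 0 0 0 0 0;0 0 0 0 0 0;0 0 0 0 0 0", "fingers": 0}}

```text
t: 6.08
eef_pos: [511.7, -38.9, 115.9]
tcp_rot: [-3.14, -0.524, 1.356]
ft_force: [-0.2, 0.2, 0.0]
opening: 0.535
grip_force: 0.1
```

{"name": "send_rows", "arguments": {"series": "0 0 0 0 0 0;0 0 0 0 0 0;0 0 0 0 0 0"}}

```text
t: 6.45
eef_pos: [512.7, -39.3, 116.2]
tcp_rot: [3.141, -0.523, 1.356]
ft_force: [5.8, -1.2, 2.3]
opening: 0.494
grip_force: 30.0
```

```bash
python3 - <<'E'
from plan import *
from cell import env
s=env.state(); go('A',0); print(s["opening"],s["grip_force"],s["joints"].round(2),s["ft_force"])
# pose A raised 200, then to T raised; check IK at stages
tA,RA=POSES['A'];tT,RT=POSES['T']
q=s["joints"]
for nm,t,R in(("Aup",tA+[0,0,190],RA),("Aup T-10 rot",tA+[0,0,190],RT),("Tup",tT+[0,0,120],RT),("T",tT,RT)):
    q,e=ik(t,R,q);print(nm,q.round(2),round(e,4))
go('T',0,120,tA+[0,0,190],RA)
go('T',0,0,tT+[0,0,120],RT)
E
```

```text
A shift before turn [-0.018 -0.004  0.019] turn [-0.01   0.004  0.026] shift after turn [-0.018 -0.004  0.019] world [-0.3 -0.3 -1.5]
0.4938465496162481 29.95692832628265 [-0.4   0.64  2.01  0.79  0.76 -0.84] [ 5.76062739 -1.19217964  2.28022676]
Aup [-0.4   0.34  1.86  0.58  1.12 -0.48] 0.0
Aup T-10 rot [ 0.1   0.4   1.94 -1.13  1.11  0.59] 0.181
Tup [ 0.94  0.72  1.71 -0.74  1.55  1.03] 0.0
T [ 0.94  0.91  1.73 -0.76  1.4   1.17] 0.0
T shift before turn [ 4.556 -3.99   4.636] turn [-0.792 -8.81  -2.956] shift after turn [ 5.204 -0.634 -5.54 ] world [-151.6  419.  -104.2]
T shift before turn [ 1.732 -0.     1.   ] turn [0. 0. 0.] shift after turn [ 1.732 -0.     1.   ] world [   0.    0. -120.]
```

{"name": "send_rows", "arguments": {"series": ".1 0 -.17 0 0 0;.3 0 -.52 0 0 0;.4 0 -.69 0 0 0;.4 0 -.69 0 0 0;.38 0 -.67 0 0 0"}}

```text
t: 7.08
eef_pos: [511.2, -38.8, 307.7]
tcp_rot: [-3.139, -0.523, 1.356]
ft_force: [0.3, -1.0, -0.5]
opening: 0.495
grip_force: 30.0
```

{"name": "send_rows", "arguments": {"series": "0 0 0 0 -.5 0;0 0 0 0 -1 0;0 0 0 0 -1 0;0 0 0 0 -1 0;0 0 0 0 -1 0"}}

```text
t: 7.7
eef_pos: [511.5, -39.1, 306.6]
tcp_rot: [3.141, 0.269, 1.356]
ft_force: [-0.3, -1.1, -1.7]
opening: 0.492
grip_force: 30.0
```

{"name": "send_rows", "arguments": {"series": "0 0 0 0 -1 0;0 0 0 0 -1 0;0 0 0 0 -1 0;0 0 0 0 -1 0;0 0 0 0 -.5 0"}}

```text
t: 8.32
eef_pos: [511.7, -38.5, 305.8]
tcp_rot: [-3.139, 1.053, 1.36]
ft_force: [-0.8, 0.3, -0.6]
opening: 0.492
grip_force: 30.0
```

```bash
python3 - <<'E'
from plan import *
from cell import env
s=env.state(); go('T',0,120); print(s["opening"],s["grip_force"],s["joints"].round(2),s["eef_pos"],s["tcp_rot"])
E
```

```text
T shift before turn [ 4.635 -3.93  -4.581] turn [-2.363  0.03  -1.349] shift after turn [ 5.209 -0.628 -5.513] world [-151.   417.9 -105.3]
0.49175953412853013 29.959586346521974 [ 0.11  0.5   1.81 -0.98  1.44  0.78] [511.73512356 -38.52803973 305.76392393] [-3.13947931  1.05281558  1.35952985]
```

{"name": "send_rows", "arguments": {"series": ".26 -.22 -.255 0 0 0;.515 -.437 -.509 0 0 0;.515 -.437 -.509 0 0 0;.515 -.437 -.509 0 0 0;.515 -.437 -.509 0 0 0"}}

```text
t: 8.95
eef_pos: [435.7, 171.6, 254.3]
tcp_rot: [-3.142, 1.048, 1.357]
ft_force: [1.1, -0.9, 0.1]
opening: 0.489
grip_force: 30.0
```

{"name": "send_rows", "arguments": {"series": ".515 -.437 -.509 0 0 0;.515 -.437 -.509 0 0 0;.515 -.437 -.509 0 0 0;.515 -.437 -.509 0 0 0;.26 -.22 -.255 0 0 0"}}

```text
t: 9.57
eef_pos: [360.1, 381.5, 202.2]
tcp_rot: [-3.14, 1.048, 1.36]
ft_force: [-0.4, -0.5, -1.0]
opening: 0.491
grip_force: 30.0
```

{"name": "send_rows", "arguments": {"series": "0 0 0 -.6 0 -.34;0 0 0 -.6 0 -.34;0 0 0 -.6 0 -.34;0 0 0 -.55 .02 -.32;0 0 0 0 0 0"}}

```text
t: 10.2
eef_pos: [360.8, 379.5, 203.0]
tcp_rot: [3.138, 1.044, 1.826]
ft_force: [0.3, 0.3, 0.4]
opening: 0.495
grip_force: 30.0
```

```bash
python3 - <<'E'
from plan import *
from h import *
s=env.state(); go('T',0,0); print(s["opening"],s["grip_force"],s["joints"].round(2),s["eef_pos"],s["tcp_rot"])
a=save("scene","pics/s1.png");b=save("side","pics/d1.png")
i=np.vstack([cv2.resize(cv2.imread(f)[y:y+150,x:x+200],(400,300),interpolation=cv2.INTER_CUBIC) for f,x,y in(("pics/s1.png",190,270),("pics/d1.png",290,240))])
cv2.imwrite("pics/c2.png",i)
E
```

```text
T shift before turn [ 1.764 -0.004  1.027] turn [-0.014 -0.016 -0.02 ] shift after turn [ 1.767 -0.     1.022] world [ 0.000e+00 -1.000e-01 -1.225e+02]
0.49496172968414065 29.959403802640736 [ 0.94  0.72  1.7  -0.74  1.55  1.03] [360.75946564 379.4564543  202.98842237] [3.13809543 1.0444208  1.82575136]
```

View pics/c2.png

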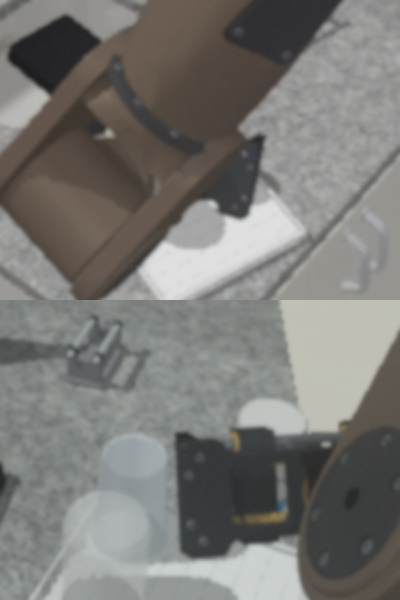

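{"name": "send_rows", "arguments": {"series": ".3 0 .17 0 0 0;.45 0 .26 0 0 0;.45 0 .26 0 0 0;.4 0 .23 0 0 0;.08 0 .05 0 0 0"}}

```text
t: 10.92
eef_pos: [361.0, 379.5, 83.5]
tcp_rot: [-3.138, 1.046, 1.83]
ft_force: [0.6, -0.4, -0.5]
opening: 0.491
grip_force: 30.0
```

{"name": "send_rows", "arguments": {"series": ".03 0 .02 0 0 0;.03 0 .02 0 0 0;0 0 0 0 0 0"}}

```text
t: 11.3
eef_pos: [361.3, 380.1, 82.2]
tcp_rot: [3.138, 1.043, 1.826]
ft_force: [-0.8, 0.7, -0.8]
opening: 0.49
grip_force: 30.0
```

```bash
python3 - <<'E'
from plan import *
from cell import env
s=env.state(); go('T',0,0); print(s["ft_force"],s["joints"].round(2),s["eef_pos"],s["tcp_rot"])
E
```

```text
T shift before turn [ 0.019 -0.012  0.022] turn [-0.013 -0.023 -0.02 ] shift after turn [ 0.019 -0.012  0.022] world [-0.6 -0.7 -1.7]
[-0.7865772   0.66987415 -0.75569124] [ 0.94  0.9   1.72 -0.75  1.4   1.17] [361.33631993 380.094839    82.17661409] [3.13774188 1.04324602 1.82560789]
```

{"name": "send_rows", "arguments": {"series": ".022 0 .013 0 0 0;0 0 0 0 0 0"}}

```text
t: 11.55
eef_pos: [361.2, 380.0, 80.3]
tcp_rot: [3.139, 1.044, 1.827]
ft_force: [0.2, 0.3, -0.8]
opening: 0.493
grip_force: 30.0
```

{"name": "send_rows", "arguments": {"series": ".022 0 .013 0 0 0;0 0 0 0 0 0"}}

```text
t: 11.8
eef_pos: [361.3, 380.0, 79.5]
tcp_rot: [3.138, 1.045, 1.826]
ft_force: [-0.8, 1.2, 8.1]
opening: 0.489
grip_force: 29.9
```

{"name": "send_rows", "arguments": {"series": "0 0 0 0 0 0;0 0 0 0 0 0;0 0 0 0 0 0;0 0 0 0 0 0;0 0 0 0 0 0", "fingers": 0.7}}

```text
t: 12.42
eef_pos: [361.2, 379.9, 78.5]
tcp_rot: [3.14, 1.044, 1.827]
ft_force: [-0.5, 0.3, 0.3]
opening: 0.7
grip_force: 0.0
```

{"name": "send_rows", "arguments": {"series": "0 0 0 0 0 0;0 0 0 0 0 0;0 0 0 0 0 0;0 0 0 0 0 0;0 0 0 0 0 0"}}

```text
t: 13.05
eef_pos: [361.2, 380.0, 78.6]
tcp_rot: [3.139, 1.044, 1.827]
ft_force: [-0.2, 0.4, -0.6]
opening: 0.7
grip_force: 0.0
```

```bash
python3 - <<'E'
from h import *
s=env.state(); print(s["opening"],s["grip_force"],s["ft_force"])
save("wrist","pics/w2.png")
E
```

```text
0.7004397561556208 0.0 [-0.22887334  0.3506549  -0.59242033]
```

View pics/w2.png

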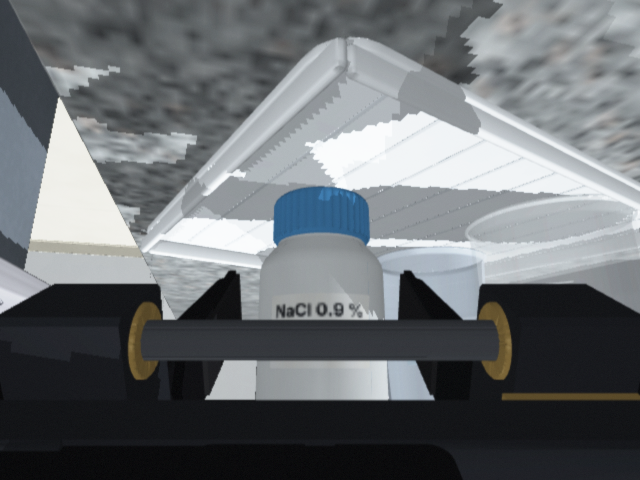

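The bottle stands by itself on its cap at (321,250), between the open fingers at (230,330) and (410,330). I give it a bit more time, then regrip and return to the rest.

{"name": "send_rows", "arguments": {"series": "0 0 0 0 0 0;0 0 0 0 0 0;0 0 0 0 0 0;0 0 0 0 0 0;0 0 0 0 0 0"}}

```text
t: 13.72
eef_pos: [361.2, 379.9, 78.6]
tcp_rot: [3.139, 1.044, 1.827]
ft_force: [0.8, 1.1, -0.6]
opening: 0.7
grip_force: 0.0
```

{"name": "send_rows", "arguments": {"series": "0 0 0 0 0 0;0 0 0 0 0 0;0 0 0 0 0 0;0 0 0 0 0 0;0 0 0 0 0 0", "fingers": 0}}

```text
t: 14.35
eef_pos: [361.2, 380.0, 78.5]
tcp_rot: [3.139, 1.044, 1.827]
ft_force: [0.7, 0.6, -0.4]
opening: 0.493
grip_force: 30.0
```

{"name": "send_rows", "arguments": {"series": "-.1 0 -.06 0 0 0;-.3 0 -.17 0 0 0;-.5 0 -.29 0 0 0;-.5 0 -.29 0 0 0;-.35 0 -.2 0 0 0"}}

```text
t: 14.98
eef_pos: [361.2, 379.5, 202.4]
tcp_rot: [3.136, 1.042, 1.824]
ft_force: [0.5, -0.3, -1.2]
opening: 0.491
grip_force: 30.0
```

```bash
python3 - <<'E'
from plan import *
from cell import env
s=env.state(); print(s["opening"],s["grip_force"],s["eef_pos"])
R0=Ro.from_euler('xyz',s["tcp_rot"]).as_matrix(); t0=s["eef_pos"]
tA,RA=POSES['A']
# yaw back -> R1 ; translate ; then +90 about y
R1=RA@ry(-np.pi/2)
print('yaw',(Ro.from_matrix(R0.T@R1).as_rotvec(degrees=True)/10).round(3),'shift',(R1.T@(tA+[0,0,190]-t0)/60).round(3))
E
```

```text
0.49120411859078317 29.972605789080262 [361.19292788 379.53005575 202.41454961]
yaw [ 2.377 -0.03   1.362] shift [-4.61   3.984  4.576]
```

{"name": "send_rows", "arguments": {"series": "0 0 0 .6 0 .34;0 0 0 .6 0 .34;0 0 0 .6 0 .34;0 0 0 .58 -.03 .34;0 0 0 0 0 0"}}

```text
t: 15.6
eef_pos: [361.9, 379.2, 200.1]
tcp_rot: [-3.137, 1.049, 1.354]
ft_force: [0.0, 0.6, -0.5]
opening: 0.492
grip_force: 30.0
```

{"name": "send_rows", "arguments": {"series": "-.26 .22 .255 0 0 0;-.51 .442 .509 0 0 0;-.51 .442 .509 0 0 0;-.51 .442 .509 0 0 0;-.51 .442 .509 0 0 0"}}

```text
t: 16.23
eef_pos: [436.7, 167.7, 251.8]
tcp_rot: [-3.137, 1.05, 1.358]
ft_force: [0.2, -0.0, -0.1]
opening: 0.496
grip_force: 30.0
```

{"name": "send_rows", "arguments": {"series": "-.51 .442 .509 0 0 0;-.51 .442 .509 0 0 0;-.51 .442 .509 0 0 0;-.51 .442 .509 0 0 0;-.26 .22 .255 0 0 0"}}

```text
t: 16.85
eef_pos: [511.8, -42.1, 303.0]
tcp_rot: [-3.137, 1.051, 1.356]
ft_force: [-1.1, 0.4, -1.4]
opening: 0.491
grip_force: 30.0
```

{"name": "send_rows", "arguments": {"series": "0 0 0 0 .5 0;0 0 0 0 1 0;0 0 0 0 1 0;0 0 0 0 1 0;0 0 0 0 1 0"}}

```text
t: 17.48
eef_pos: [511.2, -39.7, 302.6]
tcp_rot: [-3.141, 0.261, 1.354]
ft_force: [-0.7, 0.7, -1.2]
opening: 0.492
grip_force: 30.0
```

{"name": "send_rows", "arguments": {"series": "0 0 0 0 1 0;0 0 0 0 1 0;0 0 0 0 1 0;0 0 0 0 1 0;0 0 0 0 .5 0"}}

```text
t: 18.1
eef_pos: [510.8, -40.2, 301.9]
tcp_rot: [-3.141, -0.523, 1.351]
ft_force: [-0.4, -0.1, -1.2]
opening: 0.493
grip_force: 30.0
```

```bash
python3 - <<'E'
from plan import *
from h import *
s=env.state(); print(s["opening"],s["grip_force"],s["eef_pos"],s["joints"].round(2)); go('A')
c=save("wrist","pics/w3.png")
v,u=np.mgrid[0:480,0:640]; z=c["z_map"]; f=240/np.tan(np.radians(float(c["fovy"]))/2)
X=(np.stack([(u-c["cx"])/f*z,(v-c["cy"])/f*z,z],-1)-c["t"])@c["R"]
rgb=c["color"].astype(int); m=(rgb[...,2]-rgb[...,0]>60)&(z<260)&(z>0); q=X[m]
R0=Ro.from_euler('xyz',s["tcp_rot"]).as_matrix(); y=(q-s["eef_pos"])@R0
print("cap pts in tool frame",len(q),np.percentile(y,[2,50,98],axis=0).round(1))
E
```

```text
0.49292147807019615 29.9677700875327 [510.78908349 -40.18507887 301.8786914 ] [-0.4   0.35  1.86  0.58  1.11 -0.49]
A shift before turn [-1.545  0.027  2.71 ] turn [-0.005  0.005 -0.001] shift after turn [-1.547  0.025  2.709] world [   1.6    0.5 -187.2]
cap pts in tool frame 4194 [[ 27.3 -18.   59.1]
 [ 37.2  -0.   65.2]
 [ 45.9  17.9  75.5]]
```

{"name": "send_rows", "arguments": {"series": "-.25 .02 .43 0 0 0;-.4 .01 .69 0 0 0;-.4 0 .69 0 0 0;-.35 0 .61 0 0 0;-.1 0 .2 0 0 0"}}

```text
t: 18.77
eef_pos: [512.4, -39.2, 119.2]
tcp_rot: [-3.136, -0.52, 1.35]
ft_force: [1.0, -0.3, 0.1]
opening: 0.491
grip_force: 30.0
```

{"name": "send_rows", "arguments": {"series": "-.015 0 .03 0 0 0;0 0 0 0 0 0"}}

```text
t: 19.02
eef_pos: [513.9, -39.4, 119.9]
tcp_rot: [-3.141, -0.52, 1.351]
ft_force: [0.4, -0.4, 0.4]
opening: 0.493
grip_force: 30.0
```

{"name": "send_rows", "arguments": {"series": "-.015 0 .026 0 0 0;0 0 0 0 0 0"}}

```text
t: 19.27
eef_pos: [513.7, -39.4, 117.4]
tcp_rot: [-3.14, -0.521, 1.35]
ft_force: [-0.8, 0.3, 0.2]
opening: 0.493
grip_force: 30.0
```

{"name": "send_rows", "arguments": {"series": "-.012 -.012 .02 0 0 0;0 0 0 0 0 0"}}

```text
t: 19.52
eef_pos: [513.2, -39.3, 116.0]
tcp_rot: [-3.14, -0.522, 1.35]
ft_force: [0.4, -0.5, 6.4]
opening: 0.491
grip_force: 30.0
```

{"name": "send_rows", "arguments": {"series": "-.01 0 .017 0 0 0;0 0 0 0 0 0"}}

```text
t: 19.77
eef_pos: [513.3, -39.3, 115.7]
tcp_rot: [-3.141, -0.522, 1.351]
ft_force: [-2.4, -2.5, 19.0]
opening: 0.491
grip_force: 30.0
```

{"name": "send_rows", "arguments": {"series": "0 0 0 0 0 0;0 0 0 0 0 0;0 0 0 0 0 0;0 0 0 0 0 0", "fingers": 1}}

```text
t: 20.27
eef_pos: [512.8, -39.2, 114.1]
tcp_rot: [-3.139, -0.521, 1.349]
ft_force: [-0.4, -0.1, 0.6]
opening: 0.854
grip_force: 0.0
```

{"name": "send_rows", "arguments": {"series": "0 0 -.2 0 0 0;0 0 -.6 0 0 0;0 0 -.8 0 0 0;0 0 -.8 0 0 0;0 0 -.4 0 0 0"}}

```text
t: 20.9
eef_pos: [494.7, -122.4, 262.7]
tcp_rot: [3.141, -0.519, 1.35]
ft_force: [-0.3, 0.9, -0.0]
opening: 1.0
grip_force: 0.0
```

{"name": "send_rows", "arguments": {"series": "0 0 0 0 -1 0;0 0 0 0 -1 0;0 0 0 0 -1 0;0 0 0 0 -1 0;0 0 0 0 -1 0"}}

```text
t: 21.52
eef_pos: [494.9, -121.4, 261.3]
tcp_rot: [3.141, 0.358, 1.35]
ft_force: [-1.4, -0.4, 0.0]
opening: 1.001
grip_force: 0.0
```

{"name": "send_rows", "arguments": {"series": "0 0 0 0 -1 0;0 0 0 0 0 0"}}

```text
t: 21.78
eef_pos: [494.9, -120.1, 259.9]
tcp_rot: [-3.138, 0.526, 1.354]
ft_force: [0.1, 0.1, -0.2]
opening: 0.998
grip_force: 0.0
```

```bash
python3 - <<'E'
from plan import *
from h import *
c=save("wrist","pics/w4.png")
v,u=np.mgrid[0:480,0:640]; z=c["z_map"]; f=240/np.tan(np.radians(float(c["fovy"]))/2)
X=(np.stack([(u-c["cx"])/f*z,(v-c["cy"])/f*z,z],-1)-c["t"])@c["R"]
m=(X[...,2]>70)&(X[...,2]<95)&(abs(X[...,0]-520)<50)&(abs(X[...,1])<80)
q=X[m];k=q.mean(0);V=np.linalg.svd((q-k)[:,:2],full_matrices=False)[2][0];V*=np.sign(V[1]);t=(q-k)[:,:2]@V
n=np.array([-V[1],V[0]]);s=(q-k)[:,:2]@n
print(len(q),np.degrees(np.arctan2(V[1],V[0])),"base",k[:2]+V*t.min()+n*(s.min()+s.max())/2,"cap",k[:2]+V*t.max(),q[:,2].max())
print(env.state()["eef_pos"]);go('A2',90);go('A2')
E
```

```text
<stdin>:7: RuntimeWarning: Mean of empty slice.
  ret = um.true_divide(
Traceback (most recent call last):
IndexError: index 0 is out of bounds for axis 0 with size 0
```

View pics/w4.png

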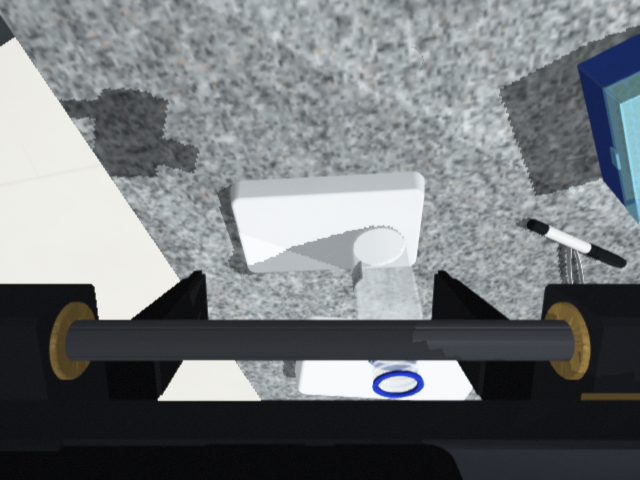

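This view looks past the bottle to the riser: top face corners near (235,198), (423,190), (252,270), with the glass bottle foot at (380,245). I use it to refine the riser's pose and get the shift to the regrasp.

```bash
cat >> h.py <<'E'
def cl(c):
    v,u=np.mgrid[0:480,0:640]; z=c["z_map"]; f=240/np.tan(np.radians(float(c["fovy"]))/2)
    return (np.stack([(u-c["cx"])/f*z,(v-c["cy"])/f*z,z],-1)-c["t"])@c["R"]
def bottle(c):
    X=cl(c); m=(X[...,2]>70)&(X[...,2]<95)&(abs(X[...,0]-520)<50)&(abs(X[...,1])<80)
    q=X[m];k=q.mean(0);V=np.linalg.svd((q-k)[:,:2],full_matrices=False)[2][0];V*=np.sign(V[1]);t=(q-k)[:,:2]@V
    n=np.array([-V[1],V[0]]);s=(q-k)[:,:2]@n
    print(len(q),np.degrees(np.arctan2(V[1],V[0])),"base",k[:2]+V*t.min()+n*(s.min()+s.max())/2,"cap",k[:2]+V*t.max(),q[:,2].max())
E
python3 - <<'E'
from plan import *
from h import *
c=np.load("pics/w4.npz"); X=cl(c); v,u=np.mgrid[0:480,0:640]
m=(X[...,2]>19)&(X[...,2]<26)&(v>165)&(v<315)&(u>210)&(u<440)&(c["color"].min(-1)>110)
q=X[m]; print(len(q),cv2.minAreaRect(q[:,:2].astype(np.float32)),np.median(q[:,2]))
for a in("gb",): 
    g=X[(X[...,2]>40)&(X[...,2]<110)&(X[...,1]<-200)&(X[...,1]>-340)&(u>320)&(u<440)&(v<320)]; print(len(g),np.percentile(g,[2,50,98],axis=0).round() if len(g) else '')
go('A2',90);go('A2')
E
```

```text
11800 ((466.3042297363281, -281.9872131347656), (96.81867980957031, 164.91346740722656), 81.53318786621094) 22.05110881929043
4035 [[ 485. -295.   42.]
 [ 510. -280.   79.]
 [ 534. -276.  109.]]
A2 shift before turn [ 3.256 -0.004 -0.58 ] turn [-0.013 -0.004  0.011] shift after turn [ 3.255 -0.009 -0.583] world [ 40.2 182.3 -67.4]
A2 shift before turn [ 3.255e+00 -1.000e-03  9.200e-01] turn [-0.013 -0.004  0.011] shift after turn [ 3.255 -0.009  0.917] world [  30.4  138.4 -145.3]
```

{"name": "send_rows", "arguments": {"series": ".65 0 -.12 0 0 0;.65 0 -.12 0 0 0;.65 0 -.12 0 0 0;.65 0 -.12 0 0 0;.65 0 -.1 0 0 0"}}

```text
t: 22.45
eef_pos: [535.9, 61.1, 192.2]
tcp_rot: [-3.138, 0.522, 1.35]
ft_force: [0.7, -0.0, -0.5]
opening: 1.0
grip_force: 0.0
```

```bash
python3 - <<'E'
from plan import *
from h import *
c=save("wrist","pics/w5.png"); bottle(c); go('A2'); s=env.state(); print(s["joints"].round(2))
E
```

```text
8844 77.30201516255121 base [511.0960589  -45.33523187] cap [529.19165304  34.72339534] 88.63263321036654
A2 shift before turn [-0.059 -0.003  1.49 ] turn [-0.022 -0.015  0.008] shift after turn [-0.055 -0.009  1.491] world [-10.9 -46.3 -75.8]
[ 0.16  0.58  1.8  -0.56  1.05  0.74]
```

View pics/w5.png

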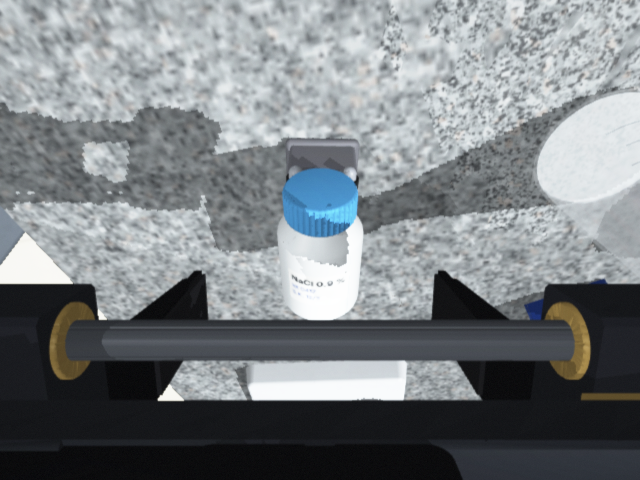

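The bottle is at (320,240), cap at (320,200), centred between the fingers and in the same pose as before. I descend and grip with the opposite tilt.

{"name": "send_rows", "arguments": {"series": "-.06 0 .4 0 0 0;0 0 .5 0 0 0;0 0 .4 0 0 0;0 0 .17 0 0 0;0 0 0 0 0 0"}}

```text
t: 23.12
eef_pos: [525.0, 13.8, 117.8]
tcp_rot: [-3.138, 0.525, 1.35]
ft_force: [0.1, 0.4, 0.1]
opening: 0.999
grip_force: 0.0
```

{"name": "send_rows", "arguments": {"series": "0 0 0 0 0 0;0 0 0 0 0 0;0 0 0 0 0 0;0 0 0 0 0 0;0 0 0 0 0 0", "fingers": 0}}

```text
t: 23.75
eef_pos: [524.9, 14.6, 117.7]
tcp_rot: [-3.139, 0.526, 1.352]
ft_force: [-0.7, 0.0, -0.3]
opening: 0.536
grip_force: 0.0
```

{"name": "send_rows", "arguments": {"series": "0 0 0 0 0 0;0 0 0 0 0 0;0 0 0 0 0 0"}}

```text
t: 24.12
eef_pos: [525.0, 14.5, 117.7]
tcp_rot: [-3.139, 0.526, 1.352]
ft_force: [1.6, 0.5, 1.3]
opening: 0.492
grip_force: 30.0
```

{"name": "send_rows", "arguments": {"series": "-.1 0 -.17 0 0 0;-.3 0 -.52 0 0 0;-.4 0 -.69 0 0 0;-.4 0 -.69 0 0 0;-.38 0 -.67 0 0 0"}}

```text
t: 24.75
eef_pos: [524.9, 15.0, 309.7]
tcp_rot: [-3.139, 0.525, 1.352]
ft_force: [0.8, 0.5, -0.8]
opening: 0.496
grip_force: 30.0
```

```bash
python3 - <<'E'
from plan import *
from cell import env
POSES['R']=pose([418,-262,60],[0,0,1],[.5,.866,0],r(120),1)
s=env.state(); print(s["opening"],s["grip_force"],s["eef_pos"],s["tcp_rot"])
t0=s["eef_pos"];R0=Ro.from_euler('xyz',s["tcp_rot"]).as_matrix(); q=s["joints"]
R1=R0@ry(np.pi/2); tR,RR=POSES['R']; up=np.array([0,0,120])
for k in range(1,10): q,e=ik(t0,R0@ry(k*np.pi/18),q); 
print(q.round(2),e)
for k in range(1,9): q,e=ik(t0+(tR+up-t0)*k/8,R1,q); print(q.round(2),round(e,4),fk(q,P)[2].round(0))
for R_,u in((RR,up),(RR,0*up)): q,e=ik(tR+u,RR,q); print(q.round(2),round(e,4))
go('R',0,120,t0,R1)
E
```

```text
0.4961841691592974 29.99899866990745 [524.92853776  15.00894368 309.74179198] [-3.13906714  0.52538574  1.35189487]
[-0.43  0.43  1.92  1.06  1.34 -0.78] 5.3956474459451425e-14
[-0.51  0.45  1.94  1.01  1.37 -0.84] 0.0 [ 472. -189.  395.]
[-0.6   0.47  1.95  0.95  1.4  -0.9 ] 0.0 [ 455. -229.  382.]
[-0.68  0.5   1.95  0.9   1.43 -0.95] 0.0 [ 439. -270.  370.]
[-0.76  0.53  1.94  0.84  1.46 -1.  ] 0.0 [ 422. -310.  357.]
[-0.84  0.56  1.92  0.79  1.49 -1.04] 0.0 [ 406. -350.  345.]
[-0.91  0.59  1.89  0.73  1.51 -1.07] 0.0 [ 389. -390.  332.]
[-0.97  0.63  1.85  0.68  1.54 -1.1 ] 0.0 [ 372. -430.  320.]
[-1.04  0.67  1.8   0.63  1.57 -1.13] 0.0 [ 356. -470.  307.]
[-1.09  0.63  1.91  0.83  1.42 -1.07] 0.0
[-1.09  0.84  1.94  0.87  1.26 -1.25] 0.0
R shift before turn [-4.31  -0.982 -4.099] turn [-1.511  0.012  0.86 ] shift after turn [-4.317  0.765 -4.136] world [-132.5 -321.3 -100.2]
```

{"name": "send_rows", "arguments": {"series": "0 0 0 0 .5 0;0 0 0 0 1 0;0 0 0 0 1 0;0 0 0 0 1 0;0 0 0 0 1 0"}}

```text
t: 25.38
eef_pos: [525.3, 15.1, 308.6]
tcp_rot: [3.141, -0.265, 1.351]
ft_force: [0.4, 0.4, -1.4]
opening: 0.494
grip_force: 30.0
```

{"name": "send_rows", "arguments": {"series": "0 0 0 0 1 0;0 0 0 0 1 0;0 0 0 0 1 0;0 0 0 0 1 0;0 0 0 0 .5 0"}}

```text
t: 26.0
eef_pos: [525.3, 14.4, 307.8]
tcp_rot: [-3.14, -1.05, 1.348]
ft_force: [-0.0, -0.7, -1.1]
opening: 0.49
grip_force: 30.0
```

{"name": "send_rows", "arguments": {"series": "-.27 -.06 -.25 0 0 0;-.54 -.12 -.51 0 0 0;-.54 -.12 -.51 0 0 0;-.54 -.12 -.51 0 0 0;-.54 -.12 -.51 0 0 0"}}

```text
t: 26.62
eef_pos: [451.1, -166.5, 250.7]
tcp_rot: [-3.141, -1.045, 1.351]
ft_force: [0.8, -0.1, -0.8]
opening: 0.494
grip_force: 30.0
```

{"name": "send_rows", "arguments": {"series": "-.54 -.12 -.51 0 0 0;-.54 -.12 -.51 0 0 0;-.54 -.12 -.51 0 0 0;-.26 -.08 -.26 0 0 0;0 0 0 0 0 0"}}

```text
t: 27.25
eef_pos: [393.0, -306.1, 206.9]
tcp_rot: [-3.138, -1.045, 1.346]
ft_force: [-0.1, 0.5, -1.2]
opening: 0.491
grip_force: 30.0
```

{"name": "send_rows", "arguments": {"series": "0 0 0 -.5 0 .29;0 0 0 -.5 0 .29;0 0 0 -.5 .01 .28;0 0 0 0 0 0"}}

```text
t: 27.75
eef_pos: [393.3, -304.3, 207.7]
tcp_rot: [-3.141, -1.046, 1.05]
ft_force: [0.1, 0.2, -0.6]
opening: 0.495
grip_force: 30.0
```

```bash
python3 - <<'E'
from plan import *
from h import *
POSES['R']=pose([418,-262,60],[0,0,1],[.5,.866,0],r(120),1)
go('R');s=env.state();print(s["opening"],s["eef_pos"],s["tcp_rot"])
save("side","pics/d2.png");i=cv2.imread("pics/d2.png")[100:270,270:470]
cv2.imwrite("pics/c3.png",cv2.resize(i,None,fx=3,fy=3,interpolation=cv2.INTER_CUBIC))
E
```

```text
R shift before turn [-1.723  0.004  0.955] turn [-0.015  0.006  0.007] shift after turn [-1.724  0.004  0.953] world [  -0.9   -2.  -118.2]
0.4954318569800073 [ 393.34521134 -304.25079781  207.68893761] [-3.14123111 -1.04606624  1.04976457]
```

View pics/c3.png

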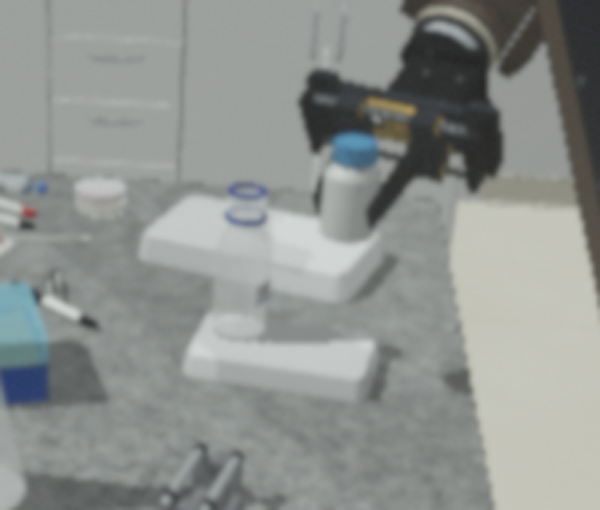

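The bottle hangs upright over the free end of the riser (crop (350,200)), clear of the glass bottle at (240,270). I lower it until it makes contact.

{"name": "send_rows", "arguments": {"series": "-.25 0 .15 0 0 0;-.45 0 .26 0 0 0;-.45 0 .26 0 0 0;-.4 0 .23 0 0 0;-.12 0 .07 0 0 0"}}

```text
t: 28.42
eef_pos: [393.3, -304.7, 88.9]
tcp_rot: [-3.136, -1.047, 1.045]
ft_force: [0.2, 0.3, -0.7]
opening: 0.497
grip_force: 30.0
```

{"name": "send_rows", "arguments": {"series": "-.03 0 .017 0 0 0;0 0 0 0 0 0"}}

```text
t: 28.68
eef_pos: [393.4, -305.4, 89.4]
tcp_rot: [3.141, -1.046, 1.05]
ft_force: [-0.2, 0.8, -1.1]
opening: 0.494
grip_force: 30.0
```

{"name": "send_rows", "arguments": {"series": "-.022 0 .013 0 0 0;0 0 0 0 0 0"}}

```text
t: 28.92
eef_pos: [393.3, -305.4, 87.8]
tcp_rot: [3.141, -1.045, 1.049]
ft_force: [-0.1, -0.7, -0.6]
opening: 0.49
grip_force: 30.0
```

{"name": "send_rows", "arguments": {"series": "-.022 0 .013 0 0 0;0 0 0 0 0 0"}}

```text
t: 29.18
eef_pos: [393.3, -305.3, 85.8]
tcp_rot: [-3.14, -1.046, 1.048]
ft_force: [0.2, 0.8, -0.5]
opening: 0.494
grip_force: 30.0
```

{"name": "send_rows", "arguments": {"series": "-.014 0 .008 0 0 0;0 0 0 0 0 0"}}

```text
t: 29.42
eef_pos: [393.3, -305.3, 84.9]
tcp_rot: [-3.14, -1.046, 1.048]
ft_force: [-0.5, -0.4, 0.7]
opening: 0.486
grip_force: 30.0
```

{"name": "send_rows", "arguments": {"series": "-.014 0 .008 0 0 0;0 0 0 0 0 0"}}

```text
t: 29.68
eef_pos: [393.2, -305.5, 84.6]
tcp_rot: [-3.141, -1.047, 1.049]
ft_force: [-3.0, -3.3, 7.6]
opening: 0.493
grip_force: 30.0
```

{"name": "send_rows", "arguments": {"series": "0 0 0 0 0 0;0 0 0 0 0 0;0 0 0 0 0 0;0 0 0 0 0 0;0 0 0 0 0 0", "fingers": 0.75}}

```text
t: 30.3
eef_pos: [393.3, -305.3, 83.9]
tcp_rot: [-3.14, -1.046, 1.048]
ft_force: [-0.4, -0.1, -0.2]
opening: 0.75
grip_force: 0.0
```

{"name": "send_rows", "arguments": {"series": "0 0 -.1 0 0 0;0 0 -.3 0 0 0;0 0 -.5 0 0 0;0 0 -.6 0 0 0;0 0 -.6 0 0 0"}}

```text
t: 30.92
eef_pos: [337.7, -401.5, 148.3]
tcp_rot: [-3.141, -1.045, 1.048]
ft_force: [1.5, -0.3, 0.4]
opening: 0.747
grip_force: 0.0
```

{"name": "send_rows", "arguments": {"series": "0 0 -.5 0 0 0;0 0 -.2 0 0 0;0 0 0 0 0 0;0 0 0 0 0 0"}}

```text
t: 31.42
eef_pos: [321.0, -430.6, 167.7]
tcp_rot: [-3.139, -1.047, 1.047]
ft_force: [-0.6, -0.2, -0.7]
opening: 0.754
grip_force: 0.0
```

```bash
python3 - <<'E'
from h import *
c=save("side","pics/d3.png"); X=cl(c)
q=X[(abs(X[...,0]-418)<45)&(abs(X[...,1]+262)<45)&(X[...,2]>35)&(X[...,2]<120)]; print(len(q),np.percentile(q,[2,50,98],axis=0).round(1))
rgb=c["color"].astype(int); b=(rgb[...,2]-rgb[...,0]>50)&(abs(X[...,0]-418)<45)&(abs(X[...,1]+262)<45)&(X[...,2]>35);print(np.percentile(X[b],[2,50,98],axis=0).round(1))
i=c["color"][120:270,290:490,::-1]; cv2.imwrite("pics/c4.png",cv2.resize(i,None,fx=3,fy=3,interpolation=cv2.INTER_CUBIC))
E
```

```text
478 [[ 399.2 -266.5   37.9]
 [ 422.2 -240.8   75.6]
 [ 443.7 -231.5  105.4]]
[[ 406.9 -269.8   93.7]
 [ 422.2 -246.5  103.4]
 [ 437.7 -237.5  106. ]]
```

View pics/c4.png

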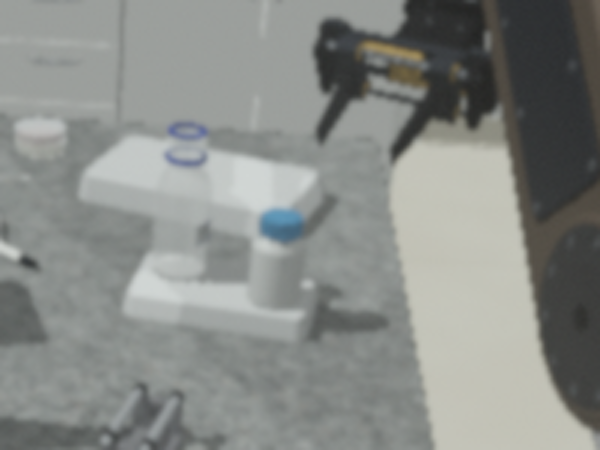

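The bottle stands upright on the riser's free end (crop (278,260)). Its cap top is at 105 mm and it sits about 19 mm off the riser's centre line, inside the 37 mm limit. The gripper is clear, so I hand in.

```bash
python3 -c "
from cell import env
print(env.job_done())"
```

```text
the job is handed in; nothing more can be done
None
```

The bottle stood upside down on its cap in the drip tray, let go, for over a second, and now stands upright on the raised white tray; nothing else was touched as far as the forces and pictures show, and the job is handed in at about 31 s with no verdict returned.

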